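# Stop the jar mill and hold its guard gate ajar

## Task

Stop the jar mill by pressing the red hinged stop pedal all the way down, and let it come back up. Then open the blue gate of the mill's guard: its bolt sags and the turned-down nose hangs behind the keeper's bent-up lip, so take the bolt by its black knob, lift it over the lip while pulling it back towards the hinge, without wrenching it against the keeper, and swing the gate outwards (away from the mill) until its free edge stands about a hand's breadth (roughly 10 cm) out. The gate is sprung and would fall shut, so finish while still holding the knob, with the gate ajar and still; leave the glassware, jars and crucibles undisturbed.

Things in the scene. Friction and masses are not known exactly. Their poses are not given: they have to be found in the camera images.
- pedal (a joint): hinge of the stop pedal (rad): 0 up (at rest), 0.20 fully down on its stop. The spring returns it; at the toe it takes about 2 N to start and 6 N to hold at the stop
- pedal_toe (a point): point on top of the red treadle's black ribbed rubber pad, 90 mm from the heel hinge, where to press; about 57 mm above the bench at rest, it goes down about 17 mm to the stop. Treadle 120 x 70 mm, sloping up at 0.24 rad from heel to toe at rest
- pedal_base: yellow base of the pedal, screwed to the bench, 150 x 94 mm; origin under its middle, +x points from heel to toe, z up
- guard: beige tube-framed, clear-panelled guard over the jar mill, screwed to the bench, 300 mm deep (along its x, from -12 mm) x 384 mm wide, 190 mm high (fixed top panel); origin on the bench under the middle of the gate line, +x points into the mill, +y to the gate's hinge post, z up. A motor box 120 mm long and 122 mm high sticks out 55 mm on its -y side
- keeper: fixed steel keeper on top of the guard's latch post (-y end of the gate line); same origin and axes as the guard. Two upright cheeks 16 mm apart (inside) keep the bolt's nose from moving out with the gate until the nose is drawn clear; a strap joins them, top at 244 mm. Its gate-side lip, 5 mm thick, is bent up so that its top stands 8.5 mm above the underside of the sagging bolt's nose
- lip_top (a point): middle of the top edge of the keeper's bent-up brass lip
- gate (a joint): hinge of the gate (rad): 0 shut; grows as its free edge swings to the guard's -x side (turning clockwise seen from above), to 1.3. A closing spring needs about 2 N at the knob to start and about 3.3 N at 0.3 rad; 0.3 rad puts the free edge about 98 mm out
- gate_hinge (a point): point on the gate's vertical hinge line, at the height of the top rail (190 mm); in the guard's frame it lies at x -14 mm, y 168 mm, that is 14 mm in front of (outside) the bolt's axis
- gate_edge (a point): top of the free edge of the gate's blue stile, 331 mm from the hinge line, 190 mm high; moves with the gate
- bolt_run (a joint): draw of the bolt along the gate's top rail (m): 0 shot, + towards the hinge, end stop at 0.034; greased, it slides with little drag. Shot, it has 2.5 mm of play before the nose meets the lip; the nose is over the lip until about 0.022 and is clear of keeper and cheeks from 0.026
- bolt_lift (a joint): vertical play of the bolt in its two tall guide loops (m): 0 sagged, stop at 0.016. The nose passes over the lip from about 0.009. The bolt weighs about 0.28 kg and sags again when let go
- bolt_bar: the bolt: 12 mm steel bar, 152 mm long, lying along the gate's top rail, with a nose turned down 9.5 mm below it and a black knob standing up on a 10 mm stem; origin on the bar's axis below the knob, -y points to the nose (as the guard's axes when the gate is shut), z up
- knob (a point): middle of the black upright round knob, 24 mm diameter x 26 mm tall, 57.5 mm above the bolt's axis and about 269 mm above the bench at rest; with the bolt shot it lies 280 mm along the gate from the hinge line. Under it the stem is bare for 38 mm; the tops of the bolt's guide loops (at 25 mm towards the nose and 66 mm towards the hinge) are 30 mm below this point
- nose (a point): middle of the underside of the bolt's turned-down nose (14 mm long, 12 mm wide)
- tray: blue tray 160 x 120 x 18 mm, fixed, with the crucibles; origin under its middle
- crucible_a: white crucible, 48 mm wide, 36 mm tall, in the tray; origin under its middle
- crucible_b: second such crucible in the tray
- beaker: glass beaker, 68 mm wide, 95 mm tall; origin under its middle
- reagent: amber bottle, 72 mm wide, 150 mm tall; origin under its middle
- spare_jar: white porcelain mill jar, 92 mm wide, 122 mm tall, standing; origin under its middle
- sample_tin: small clear sample jar with metal cap, 54 mm wide, 55 mm tall; origin under its middle
- petri: closed glass petri dish, 94 mm wide, 15 mm tall; origin under its middle

How it is judged (in metres and radians):
On the way, in this order (a step that is already met when the one before it is completed fails the run):
1. the stop pedal is pressed down to its stop (value of joint pedal above 0.18 rad), for 0.2 s.
2. the bolt's nose is lifted over the keeper's lip while the bolt is being pulled, the pedal being up again (value of joint bolt_lift above 0.007 m and value of joint bolt_run between 0.006 and 0.022 m and value of joint each of gate, pedal below 0.03 rad), for 0.02 s.
3. the gate is swung ajar with the bolt drawn (value of joint bolt_run above 0.018 m and value of joint gate above 0.2 rad), for 0.1 s.
At the end, for the whole second after the job is handed in: the gate stands still, 0.2 to 0.48 rad open (free edge 65 to 150 mm out), with the bolt drawn back at least 15 mm, held by the fingers on the bolt's knob (over 2 N); the pedal is up (value of joint gate between 0.2 and 0.48 rad and velocity of joint gate between -0.05 and 0.05 rad/s and value of joint bolt_run above 0.015 m and contact force between the fingers and bolt_bar above 2 N and value of joint pedal below 0.03 rad); the arm keeps its last pose, push and grip.
It fails at once if the bolt is wrenched against the keeper (over 40 N) (contact force between bolt_bar and keeper above 40 N).
It fails at once if a bystander is moved more than 20 mm (distance of any of crucible_a, crucible_b, beaker, reagent, spare_jar, sample_tin, petri from where it was at the start of the episode above 0.02 m).
It also fails if it takes over 61 s, if anything falls off the work surface, if the arm or the gripper's body presses on something with over 40 N, if the wrist force passes 120 N, or if a joint passes its speed limit or range.

## Robot

A 6-joint arm with a two-finger parallel gripper is mounted at the origin on the work surface. World frame = base frame: x ahead of the robot, y to its left, z up, the work surface at z = 0. Lengths are in mm, angles in rad, forces in N, time in s.
With the tool pointing down it reaches from about 350 to 775 mm from the base axis. Payload 7.3 kg.
Tool frame: the origin (TCP) lies on the front face of the gripper's body, between the roots of the fingers; the fingertips stand 66 mm ahead of it and the grasp point (between the pads) lies 47 mm ahead of it (bot.tcp_to_grasp is the z of the grasp point in the tool frame, in mm); z points along the fingers, y is the direction in which the jaws open and shut (so a half turn about z gives the same grasp; the last joint's range is limited). The gripper opens to 92 mm and grips with 3 to 60 N. Pads are 19 mm wide; open, the fingers measure 130 mm over their backs; the gripper's body (75 mm by 190 mm) begins 47 mm behind the grasp point.
Start: joints at [-1.273, 0.342, 1.524, -0, 1.275, -0.146], TCP at [225.444, -474.145, 292.241] pointing down, gripper open.
Joint ranges: [-2.53, 2.53], [-0.77, 2.02], [0.04, 2.7], [-1, 4.14], [0.28, 2.66], [-3.11, 3.11]. Speed limits (rad/s): [2.57, 2.57, 3.14, 3.14, 3.14, 3.14].

## Interface

Orientations are given as [roll, pitch, yaw] about the fixed x, y, z axes, in that order (R = Rz(yaw) Ry(pitch) Rx(roll)).
In Python, from plant import bot gives the robot as it stands.
- The arm moves only by the tool carry_out, never from a script. Its argument "deltas" is a list that holds one entry, the list of rows, each a list of 4 numbers: the shift along the tool's x, y, z in mm, then the turn about the tool's z in units of 5 degrees (1.0 is 5 degrees). A call has 1 to 20 rows; each row is the pose to reach, as a shift and turn from the pose commanded when the call began, along the tool's axes at that moment; what a row does not reach only later rows make up. A row lasts 1/10 s, in which the tool goes at most 50 mm and 8.59 degrees, less where a joint would pass 70% of its speed; a pose out of reach is approached as far as the arm can. A call with a gripper value outside its range is refused whole. "fingers" is the finger opening in mm, from 0 to 91.8, set as the call begins (left out, the last holds). The fingers move at their own pace and stop on an object; the grip force is fixed at half the most. Time passes only in rows, so rows that repeat a pose let the fingers close. It gives the time, the measured TCP pose, the force and the opening at its end, in the units of the state.
- bot.get_obs(): the state, without advancing time (a new reading comes with each control period).
- bot.capture(name): name is "scene" or "top" or "wrist"; returns (picture, depth): 384x512x3 uint8, blue, green, red; 384x512 float32, mm along the optical axis (not along the pixel's ray), 0 where there is no reading.
- bot.camera_model(name): a dict with "K" (3x3 intrinsics, pixels), "camera_from_world" (4x4, takes a point from world to camera coordinates). Camera axes: x right, y down, z forward; pixel columns grow to the right and rows downward; lengths in mm; the calibration is good to about 2 mm. A picture is of the moment at which its call begins: read the wrist's pose just before it. camera_model takes no time and is no camera call; for the wrist camera it gives the pose at the moment of the call.
- bot.close_job(): hands the job in, once; it reports no verdict.
The state is a dict: "time": time; "joint_positions": joint angles; "dq": joint speeds; "tau": joint torques, N m; "tool_pos": TCP position; "tcp_rot": TCP orientation; "contact_force": force on the tool from outside, world axes, zero at the start; "moment": the same for the moment, N m; "grip_width": finger opening in mm.
Only numpy, scipy, OpenCV 4.12 (cv2) and the standard library are available. Lean on these libraries where they do the work, as an engineer would, in place of code of your own. Each camera call takes 0.05 s, during which the arm holds its last target. There are 200 camera calls.

## Working session

There is one attempt and no reset: what is moved stays moved. The work goes in short steps, Python scripts to look and compute and a tool call to move; the robot and the scene stay as the last step left them, time stands still between calls to the robot, and variables do not carry over. Pictures are saved under pics/ and viewed, about 8 in all and at most 12, crops included, and the job is handed in when it is done.

Besides the shell and the picture viewer there is one more tool, called after ">>>" as name([rows], argument=value, ...), one row to a line, values as JSON. carry_out: Moves the arm, as the interface text tells. Its arguments: {"type":"object","properties":{"deltas":{"type":"array","items":{"type":"array","items":{"type":"array","items":{"type":"number"}}}},"fingers":{"type":"number"}},"required":["deltas"]}

```bash
mkdir -p pics; ls; python3 - <<'E'
from plant import bot
import cv2,numpy as np
o=bot.get_obs();print(o)
for n in("scene","top"):
    m=bot.camera_model(n);im,d=bot.capture(n)
    cv2.imwrite(f"pics/{n}0.png",im);np.save(f"pics/{n}0.npy",d);print(n,m)
a=cv2.imread("pics/scene0.png");b=cv2.imread("pics/top0.png")
cv2.imwrite("pics/top0b.png",cv2.resize(b,(768,576)))
cv2.imwrite("pics/scene0b.png",cv2.resize(a,(768,576)))
E
```

```text
pics
{'time': 0.0, 'joint_positions': array([-1.27299818e+00,  3.42722757e-01,  1.52499975e+00, -6.76113235e-06,
        1.27542257e+00, -1.45966729e-01]), 'dq': array([-0.00040887, -0.00053061, -0.00107343, -0.0012544 , -0.00115681,
        0.00071159]), 'tau': array([-8.55246071e-04, -4.31249285e+01, -2.44217134e+01,  7.16789486e-02,
        5.60505164e-02, -1.33373201e-04]), 'tool_pos': array([ 225.34837111, -473.83672117,  291.55090406]), 'tcp_rot': array([-3.14005580e+00, -2.19401711e-04,  4.43766679e-01]), 'contact_force': array([-0.60652384,  0.05198002,  0.0195077 ]), 'moment': array([0.03523861, 0.01320582, 0.01859079]), 'grip_width': 91.54133755850714}
scene {'K': array([[373.28396297,   0.        , 251.53723501],
       [  0.        , 373.28396297, 197.38810006],
       [  0.        ,   0.        ,   1.        ]]), 'camera_from_world': array([[-7.84585386e-01,  6.19706784e-01, -1.97300381e-02,
         4.26703973e+02],
       [ 3.57209345e-01,  4.25780435e-01, -8.31331766e-01,
        -3.87791130e+01],
       [-5.06781271e-01, -6.59298508e-01, -5.55426162e-01,
         1.63215035e+03],
       [ 0.00000000e+00,  0.00000000e+00,  0.00000000e+00,
         1.00000000e+00]])}
top {'K': array([[356.12671909,   0.        , 256.31932859],
       [  0.        , 356.12671909, 194.77000473],
       [  0.        ,   0.        ,   1.        ]]), 'camera_from_world': array([[ 2.67526193e-02, -9.99638914e-01, -2.51779556e-03,
         9.63020322e+00],
       [-9.98022926e-01, -2.65659052e-02, -5.69604386e-02,
         5.50717109e+02],
       [ 5.68729834e-02,  4.03665861e-03, -9.98373261e-01,
         1.28749212e+03],
       [ 0.00000000e+00,  0.00000000e+00,  0.00000000e+00,
         1.00000000e+00]])}
```

View pics/top0b.png

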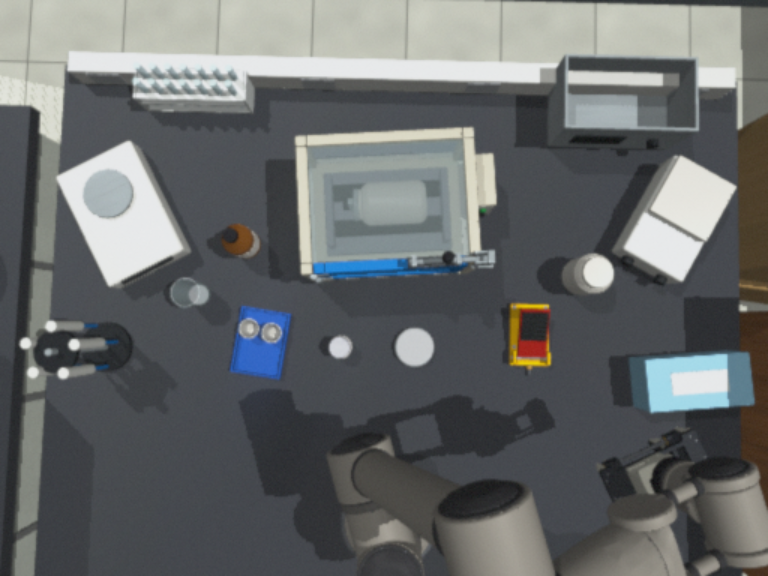

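View pics/scene0b.png

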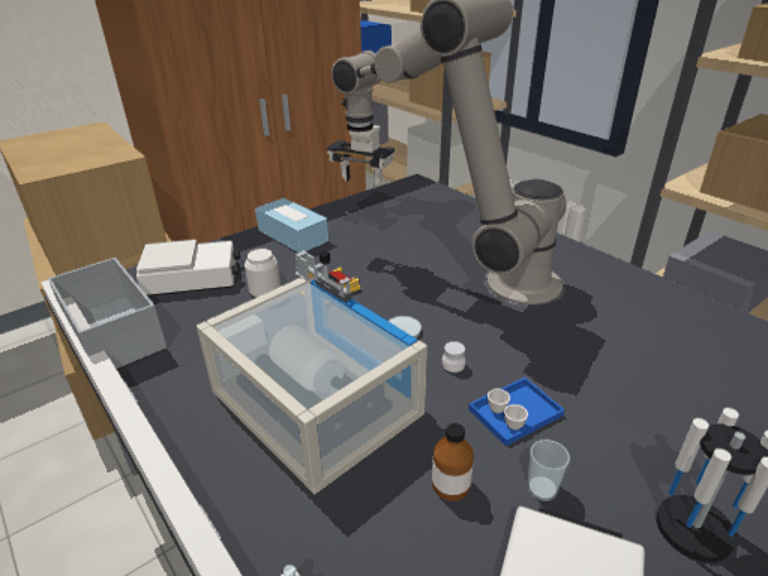

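The top view shows the knob at about (448,258) of 768x576 px, with the blue rail from (313,268) to (465,266). The pedal base is around (530,335) with its black pad up-image, so the toe points to +x. The gate faces the robot and its hinge is on the left (+y).

```bash
cat > h.py <<'E'
import numpy as np,cv2
from plant import bot
def onplane(n,px,z,m=None):
    m=m or bot.camera_model(n);T=m["camera_from_world"];R=T[:3,:3];c=-R.T@T[:3,3]
    px=np.atleast_2d(px);r=(R.T@np.linalg.inv(m["K"])@np.c_[px,np.ones(len(px))].T).T
    return c+r*((z-c[2])/r[:,2])[:,None]
def cloud(n,d,m=None):
    m=m or bot.camera_model(n);T=m["camera_from_world"];v,u=np.mgrid[:384,:512]
    p=(np.linalg.inv(m["K"])@np.stack([u.ravel(),v.ravel(),np.ones(u.size)]))*d.ravel()
    return (T[:3,:3].T@(p-T[:3,3:])).T.reshape(384,512,3)
E
python3 - <<'E'
from h import *
im=cv2.imread("pics/top0.png");d=np.load("pics/top0.npy");P=cloud("top",d)
hsv=cv2.cvtColor(im,cv2.COLOR_BGR2HSV);H,S,V=cv2.split(hsv)
def rng(*r):
    M=np.zeros((384,512),bool);M[r[0]:r[1],r[2]:r[3]]=1;return M
def rect(name,M,z):
    v,u=np.nonzero(M);p=onplane("top",np.c_[u,v],z)[:,:2]
    print(name,len(p),"depth z pct",np.percentile(P[M][:,2],[5,50,95]).round(1),"rect",cv2.minAreaRect(p.astype(np.float32)),"mean",p.mean(0).round(1))
rp=rng(190,255,330,375)
yel=rp&(H>20)&(H<35)&(S>150)&(V>100);red=rp&((H<8)|(H>172))&(S>150)
rect("yellow",yel,15);rect("red",red,40)
blk=rng(203,232,345,367)&(V<70)&(P[...,2]>30); rect("pad",blk,57)
blue=rng(165,190,200,315)&(H>98)&(H<112)&(S>150);rect("blue",blue&(P[...,2]>150),190)
kn=rng(164,182,285,312)&(P[...,2]>255);rect("knob",kn,282)
st=rng(155,190,260,335)&(P[...,2]>200);rect("steel",st&(S<60),235)
M=rng(80,190,190,325)&(P[...,2]>180)&(P[...,2]<196)&(H>12)&(H<30)&(S<90)&(V>140);rect("frame",M,190)
cv2.imwrite("pics/crop.png",np.hstack([cv2.resize(im[150:200,265:335],None,fx=7,fy=7,interpolation=2)[:350],cv2.resize(im[195:250,335:375],(255,350),interpolation=2)]))
E
```

```text
yellow 370 depth z pct [ 6.9 13.3 38.2] rect ((456.8758544921875, -330.36181640625), (152.56109619140625, 94.44918060302734), 0.7666310667991638) mean [ 454.1 -313. ]
red 253 depth z pct [33.9 41.1 62.5] rect ((463.1582946777344, -332.3670654296875), (67.84156799316406, 116.35797119140625), 86.31097412109375) mean [ 441.1 -328.8]
pad 302 depth z pct [47.5 56.  64.7] rect ((477.0224914550781, -327.8116760253906), (60.62877655029297, 60.00796890258789), 0.7026254534721375) mean [ 477.2 -328.2]
blue 479 depth z pct [179.  191.2 194.8] rect ((598.9166259765625, 15.368072509765625), (23.866561889648438, 321.30780029296875), 4.1617302894592285) mean [594.8  66. ]
knob 56 depth z pct [278.2 282.9 288.1] rect ((605.0577392578125, -96.89305877685547), (22.03079605102539, 31.115766525268555), 75.34980773925781) mean [608.4 -97.4]
steel 447 depth z pct [203.3 220.4 284.2] rect ((610.815185546875, -107.59083557128906), (95.28422546386719, 177.86502075195312), 0.4193004071712494) mean [ 609.5 -112.3]
frame 1952 depth z pct [188.  191.5 194.7] rect ((739.0641479492188, 23.005844116210938), (298.703125, 383.4449462890625), 4.501771450042725) mean [793.2  30.9]
```

View pics/crop.png

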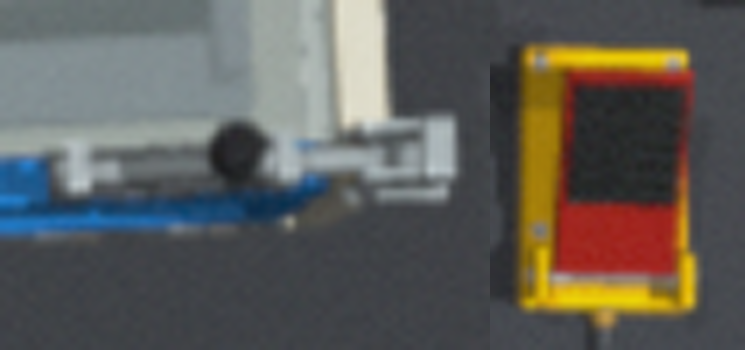

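Measured so far:

| Item | Value |
|---|---|
| Pedal base middle | (457,-330) |
| Pad | about (477,-328) |
| Guard yaw | about 4.5° |
| Knob | (609,-98.5), which agrees with the frame (610,-99.5) |

Next I move over the pad with the fingers closed, turning the hand so its body stays away from the spare jar.

>>> carry_out([
  [[20,-1,0,0.6],[50,-3,0,1.4],[85,-6,0,2.2],[120,-8,0,3],[155,-10,0,3.9],[190,-13,5,4.8],[225,-15,20,5.7],[260,-18,45,6.6],[285,-19,75,7.2],[296,-20,105,7.4],[296,-20,120,7.4],[296,-20,120,7.4],[296,-20,120,7.4]],
], fingers=0)

```text
time: 1.4
tool_pos: [484.2, -329.1, 172.4]
tcp_rot: [-3.142, 0.0, -0.202]
contact_force: [0.7, 0.6, -0.1]
grip_width: 0.1
```

```bash
python3 - <<'E'
from h import *
o=bot.get_obs();print(o["time"],o["tool_pos"].round(1),o["tcp_rot"].round(3),o["contact_force"].round(2),o["grip_width"])
for n in ("wrist","scene"):
    im,d=bot.capture(n);cv2.imwrite(f"pics/{n}1.png",im)
    if n=="wrist":w=im
    else: s=im
im=cv2.imread("pics/top0.png");P=cloud("top",np.load("pics/top0.npy"))
M=np.zeros((384,512),bool);M[160:205,365:420]=1;M&=P[...,2]>90
print("jar",P[M].min(0),P[M].max(0),np.median(P[M],0))
c=cv2.resize(s[150:260,150:290],(512,402),interpolation=2)
cv2.imwrite("pics/both1.png",np.vstack([w[:,:],c])[:600] if 0 else cv2.resize(np.hstack([w,cv2.resize(c,(512,384))]),(800,300)))
E
```

```text
1.4 [ 484.2 -329.1  172.4] [-3.142  0.    -0.202] [ 0.7   0.6  -0.06] 0.09316633826988979
jar [ 476.14714966 -494.66177957   90.25294156] [ 647.30379725   19.05985824 1316.79104563] [ 600.09924831 -442.67027317  120.63340195]
```

View pics/both1.png

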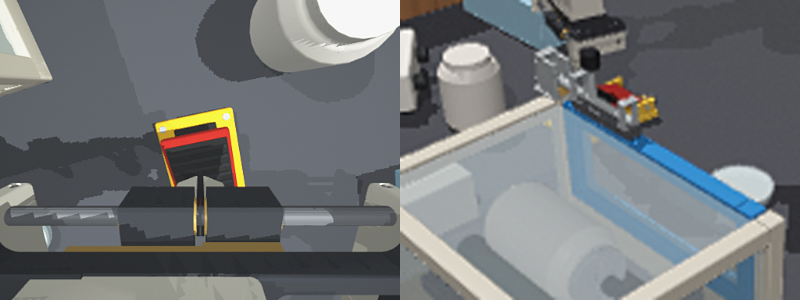

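The wrist view shows the closed fingertips over the pad, at about (200,180) of the left half. The jar stands at (600,-443), well clear. Press down.

>>> carry_out([
  [[0,0,20,0],[0,0,40,0],[0,0,48,0],[0,0,53,0],[0,0,58,0],[0,0,62,0],[0,0,65,0],[0,0,67,0],[0,0,67,0],[0,0,67,0]],
])

```text
time: 2.5
tool_pos: [485.5, -329.7, 106.6]
tcp_rot: [3.14, -0.004, -0.202]
contact_force: [2.8, 0.5, 4.9]
grip_width: 0.2
```

>>> carry_out([
  [[0,0,1.5,0],[0,0,3,0],[0,0,4,0],[0,0,4,0]],
])

```text
time: 2.9
tool_pos: [485.8, -329.7, 104.7]
tcp_rot: [3.139, -0.006, -0.202]
contact_force: [1.0, 3.4, 20.5]
grip_width: 0.3
```

Force went from 5 N to 20 N over 2 mm, so the pedal is on its stop. Hold, rise, then go above the knob.

>>> carry_out([
  [[0,0,0,0],[0,0,0,0],[0,0,0,0],[0,0,-15,0],[0,0,-50,0],[0,0,-95,0],[0,0,-140,0],[5,-15,-185,-0.2],[15,-50,-225,-0.6],[27,-90,-255,-1.1],[40,-130,-268,-1.6],[52,-170,-268,-2.1],[64,-210,-268,-2.7],[72,-237,-268,-3],[76,-250,-268,-3.2],[76,-250,-268,-3.2],[76,-250,-268,-3.2],[76,-250,-268,-3.2]],
])

```text
time: 4.7
tool_pos: [608.2, -100.9, 369.2]
tcp_rot: [3.141, 0.0, 0.075]
contact_force: [-0.9, -0.2, -0.2]
grip_width: 0.4
```

>>> carry_out([
  [[0,0,0,0],[0,0,0,0],[0,0,0,0],[0,0,0,0],[0,0,0,0]],
], fingers=56)

```text
time: 5.2
tool_pos: [608.7, -99.4, 369.2]
tcp_rot: [3.141, -0.0, 0.077]
contact_force: [-0.5, -0.6, -0.1]
grip_width: 35.6
```

```bash
python3 - <<'E'
from h import *
o=bot.get_obs();print(o["time"],o["tool_pos"].round(1),o["tcp_rot"].round(3),o["contact_force"].round(2),o["grip_width"])
m=bot.camera_model("wrist");w,d=bot.capture("wrist");s,_=bot.capture("scene")
cv2.imwrite("pics/w2.png",w);np.save("pics/w2.npy",d);np.save("pics/w2T.npy",m["camera_from_world"]);print(m["K"])
print("cam",(-m["camera_from_world"][:3,:3].T@m["camera_from_world"][:3,3]).round(1))
c=cv2.resize(s[120:220,180:313],(512,384),interpolation=2)
cv2.imwrite("pics/both2.png",cv2.resize(np.hstack([w,c]),(800,300)))
E
```

```text
5.2 [608.7 -99.4 369.2] [ 3.141 -0.     0.077] [-0.5  -0.63 -0.13] 35.59166071086128
[[274.55219414   0.         255.98930808]
 [  0.         274.55219414 194.74981601]
 [  0.           0.           1.        ]]
cam [687.5 -94.1 462.9]
```

View pics/both2.png

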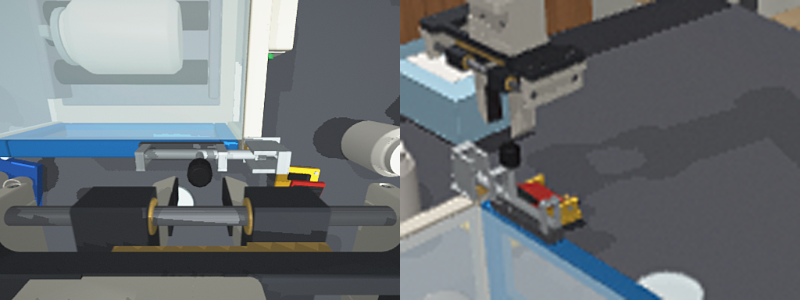

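The wrist view shows the knob at about (200,173) in the half-size panel, between the fingers. I locate it there and triangulate with the scene view.

```bash
python3 - <<'E'
from h import *
w=cv2.imread("pics/w2.png");d=np.load("pics/w2.npy");m=dict(bot.camera_model("wrist"));m["camera_from_world"]=np.load("pics/w2T.npy")
P=cloud("wrist",d,m)
V=w.max(2)
M=np.zeros((384,512),np.uint8);M[195:245,238:274]=1;M&=(V<60)
n,l,st,c=cv2.connectedComponentsWithStats(M);i=1+st[1:,4].argmax();M=l==i
print(st[i],c[i])
print("centroid ray z269",onplane("wrist",[c[i]],269,m).round(1))
q=P[M];q=q[(q[:,2]>250)&(q[:,2]<295)]
print(len(q),"z",np.percentile(q[:,2],[2,50,98]).round(1))
t=q[q[:,2]>278];print("top",len(t),t[:,:2].min(0),t[:,:2].max(0),np.percentile(t[:,:2],[3,97],axis=0).mean(0).round(1))
# scene triangulation
s,_=bot.capture("scene");cv2.imwrite("pics/s3.png",s)
ms=bot.camera_model("scene");V=s.max(2);p=ms["K"]@(ms["camera_from_world"][:3]@[609,-99,269,1]);p=p[:2]/p[2];print("pred scene",p)
u,v=p.round().astype(int);B=np.zeros((384,512),np.uint8);B[v-10:v+11,u-9:u+10]=1;B&=(V<50)
n,l,st2,c2=cv2.connectedComponentsWithStats(B);j=1+st2[1:,4].argmax();print(st2[j],c2[j])
A=m["K"]@m["camera_from_world"][:3];C=ms["K"]@ms["camera_from_world"][:3]
X=cv2.triangulatePoints(A,C,c[i].reshape(2,1),c2[j].reshape(2,1));print((X[:3]/X[3]).ravel())
print("expected tool centre",bot.get_obs()["tool_pos"])
E
```

```text
[240 202  32  38 943] [255.26829268 220.64050901]
centroid ray z269 [[608.6 -99.4 269. ]]
936 z [265.1 282.3 284. ]
top 759 [ 598.90722148 -110.68929278] [621.63003016 -88.06135603] [611.1 -99.1]
pred scene [216.06753652 171.17918348]
[213 167   7   9  55] [216. 171.]
[608.91371318 -99.4091231  269.49354321]
expected tool centre [608.79976307 -99.27461573 369.23176671]
```

The knob is at (609 to 610.5, -99.3, 269.5) and the tool axis is within 1 mm of it. Descend and grip.

>>> carry_out([
  [[0,0,0,0],[1,0,10,0],[1,0,22,0],[1,0,34,0],[1,0,44,0],[1,0,51,0],[1,0,51,0],[1,0,51,0]],
], fingers=56)

```text
time: 6.15
tool_pos: [609.9, -99.3, 318.3]
tcp_rot: [3.141, -0.0, 0.077]
contact_force: [0.3, 0.5, 1.3]
grip_width: 55.9
```

>>> carry_out([
  [[0,0,0,0],[0,0,0,0],[0,0,0,0],[0,0,0,0],[0,0,0,0],[0,0,0,0],[0,0,0,0]],
], fingers=10)

```text
time: 6.85
tool_pos: [609.8, -99.1, 318.3]
tcp_rot: [3.142, -0.0, 0.077]
contact_force: [-0.7, 0.4, 1.7]
grip_width: 22.9
```

Gripped at 22.9 mm. Lift 12 mm.

>>> carry_out([
  [[0,0,-3,0],[0,0,-6,0],[0,0,-9,0],[0,0,-12,0],[0,0,-12,0],[0,0,-12,0]],
])

```text
time: 7.45
tool_pos: [609.7, -99.2, 330.3]
tcp_rot: [3.142, -0.0, 0.077]
contact_force: [0.1, 0.5, -3.4]
grip_width: 22.6
```

The wrist carries 3.4 N, roughly the bolt's weight, so it is lifted freely. Pull towards the hinge.

>>> carry_out([
  [[0,-2,0,0],[0,-4,0,0],[0,-6,0,0],[0,-8,0,0],[0,-10,0,0],[0,-12,0,0],[0,-12,0,0]],
])

```text
time: 8.15
tool_pos: [608.8, -86.9, 330.2]
tcp_rot: [-3.141, 0.0, 0.078]
contact_force: [0.6, 0.6, -1.9]
grip_width: 22.6
```

>>> carry_out([
  [[0,-3,0,0],[0,-6,0,0],[0,-9,0,0],[0,-12,0,0],[0,-15,0,0],[0,-17,0,0],[0,-18,0,0],[0,-18,0,0],[0,-18,0,0]],
])

```text
time: 9.05
tool_pos: [607.5, -69.3, 330.2]
tcp_rot: [3.142, 0.0, 0.077]
contact_force: [-0.3, 0.4, -2.6]
grip_width: 22.8
```

```bash
python3 - <<'E'
from h import *
o=bot.get_obs();print(o["time"],o["tool_pos"].round(1),o["tcp_rot"].round(3),o["contact_force"].round(2),o["grip_width"])
w,d=bot.capture("wrist");s,_=bot.capture("scene")
c=cv2.resize(s[120:220,180:313],(512,384),interpolation=2)
cv2.imwrite("pics/both4.png",cv2.resize(np.hstack([w,c]),(800,300)))
# arc plan: knob about hinge
h=np.array([574.4,178.6]);k=o["tool_pos"][:2]-h;y=o["tcp_rot"][2]
print("radius",np.hypot(*k), "guard frame",k@[np.cos(.0786),np.sin(.0786)],k@[-np.sin(.0786),np.cos(.0786)])
X=np.array([np.cos(y),np.sin(y)]);Y=np.array([np.sin(y),-np.cos(y)])
for a in np.arange(.05,.36,.05):
    R=np.array([[np.cos(a),np.sin(a)],[-np.sin(a),np.cos(a)]]);D=R@k-k
    print(round(a,2),(D@X).round(1),(D@Y).round(1),"turn",round(np.degrees(a)/5,2))
E
```

```text
9.05 [607.5 -69.3 330.2] [3.142 0.    0.077] [-0.3   0.41 -2.62] 22.765582781062378
radius 250.11157480889074 guard frame 13.487516160848012 -249.74764615746474
0.05 -12.5 0.4 turn 0.57
0.1 -25.0 0.1 turn 1.15
0.15 -37.5 -0.7 turn 1.72
0.2 -49.9 -2.2 turn 2.29
0.25 -62.2 -4.3 turn 2.86
0.3 -74.4 -7.1 turn 3.44
0.35 -86.5 -10.4 turn 4.01
```

View pics/both4.png

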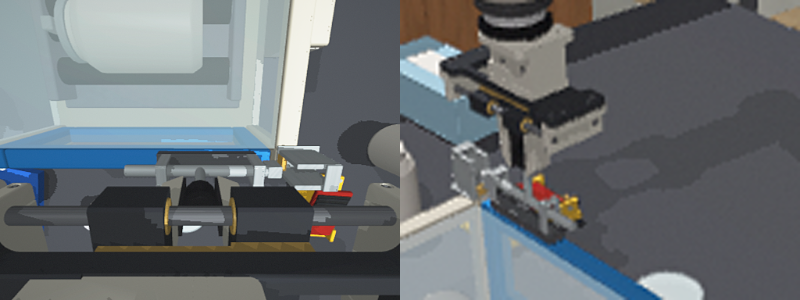

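The bolt is drawn about 30 mm (knob 250 mm from the hinge, forces near 0), and the nose is clear of the keeper at about (280,165). I start the arc slowly.

>>> carry_out([
  [[-3,0,0,0.1],[-6,0,0,0.3],[-9,0,0,0.4],[-12,0,0,0.6],[-12,0,0,0.6]],
])

```text
time: 9.65
tool_pos: [595.1, -70.3, 330.4]
tcp_rot: [3.141, -0.0, 0.024]
contact_force: [2.3, -0.8, -2.8]
grip_width: 22.9
```

The gate's spring pulls with 2.3 N and nothing jams. Continue to about 0.28 rad.

>>> carry_out([
  [[-4,0.1,0,0.2],[-9,0.3,0,0.4],[-15,0.3,0,0.7],[-21,0.2,0,1],[-27,0,0,1.2],[-33,-0.4,0,1.5],[-39,-0.9,0,1.8],[-45,-1.6,0,2.1],[-50,-2.2,0,2.3],[-54,-2.9,0,2.5],[-57,-3.4,0,2.6],[-58,-3.5,0,2.7],[-58,-3.5,0,2.7],[-58,-3.5,0,2.7],[-58,-3.5,0,2.7]],
])

```text
time: 11.15
tool_pos: [537.6, -68.2, 330.2]
tcp_rot: [3.141, -0.0, -0.211]
contact_force: [3.2, -1.0, -3.4]
grip_width: 22.7
```

```bash
python3 - <<'E'
from h import *
o=bot.get_obs();print(o["time"],o["tool_pos"].round(1),o["tcp_rot"].round(3),o["contact_force"].round(2),o["grip_width"],abs(o["dq"]).max())
w,d=bot.capture("wrist");s,_=bot.capture("scene");t,dt=bot.capture("top")
h=np.array([574.4,178.6]);k=o["tool_pos"][:2]-h;print("radius",np.hypot(*k))
P=cloud("top",dt);H,S,V=cv2.split(cv2.cvtColor(t,cv2.COLOR_BGR2HSV))
B=(H>98)&(H<112)&(S>150)&(abs(P[...,2]-190)<12);v,u=np.nonzero(B)
p=onplane("top",np.c_[u,v],190)[:,:2];p=p[(p[:,0]>450)&(p[:,0]<620)&(abs(p[:,1])<220)]
print(len(p),"rail",cv2.minAreaRect(p.astype(np.float32)),"min x pt",p[p[:,1].argmin()])
cv2.imwrite("pics/both5.png",np.vstack([cv2.resize(np.hstack([w,cv2.resize(s[110:270,150:363],(512,384),interpolation=2)]),(800,300)),cv2.resize(t[80:260,100:420],(800,300) if 0 else (533,300)).copy() if 0 else cv2.copyMakeBorder(cv2.resize(t[80:260,100:420],(533,300)),0,0,0,267,0)]))
E
```

```text
11.15 [537.6 -68.2 330.2] [ 3.141 -0.    -0.211] [ 3.21 -1.01 -3.45] 22.673784627161652 0.0016186591256403347
radius 249.53988044860228
303 rail ((571.2796630859375, 100.47907257080078), (146.5245361328125, 21.974563598632812), 78.09156036376953) min x pt [558.55060822  28.28981657]
```

View pics/both5.png

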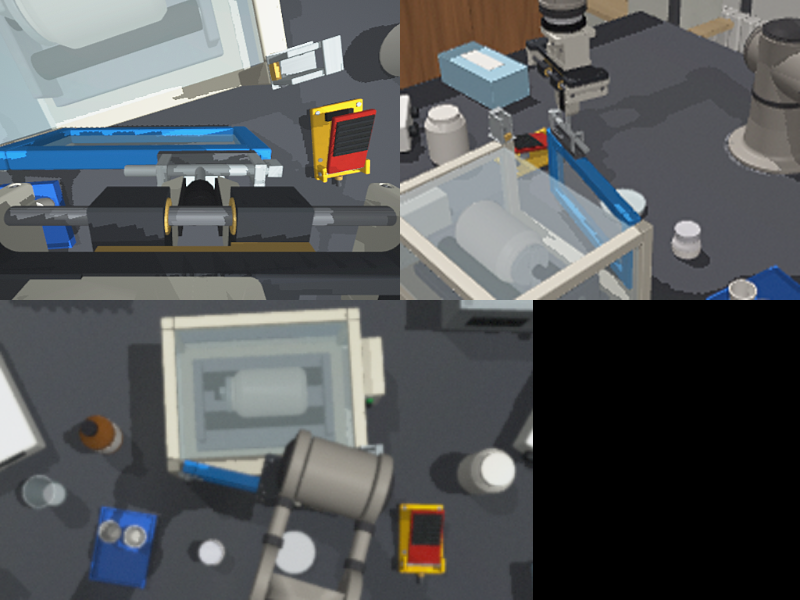

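The gate is ajar: the top view puts the rail at 78.1° against 94.5° shut, which is 0.286 rad. The knob is held, the bolt is drawn, and the pedal is up. All bystanders stand in place. Handing in.

```bash
python3 -c "
from plant import bot
o=bot.get_obs();print(o['time'],o['contact_force'],o['grip_width']);print(bot.close_job())"
```

```text
11.3 [ 2.91781273 -0.39047946 -2.87797095] 22.807586963987646
the job is handed in; nothing more can be done
None
```

I pressed the stop pedal to its stop and let it back up. I then lifted the bolt over the lip, drew it back and swung the gate ajar, and handed in at 11.3 s with the knob still held. The hand-in gave no verdict.

- **Pedal:** the force rose from 5 N to about 20 N over the last 2 mm of travel, and I held it there for over 0.3 s. The later pictures show it up.
- **Bolt:** I lifted it 12 mm by the knob and drew it about 30 mm with almost no sideways force, so it was not wrenched against the keeper.
- **Gate:** it stands about 0.286 rad open, from the rail's angle in the top view. The hand turned 0.288 rad with it, which agrees, and the arm was still.
- **Grip:** the fingers hold the knob at 22.8 mm, a little under its 24 mm. The spring pull of about 3 N and the bolt's weight of about 3 N both show at the wrist.
- **Bystanders:** they looked undisturbed in the last pictures, but I did not measure them again. The arm hides part of the top view, including the free edge of the gate.

None of my checks failed or disagreed.

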